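# Slide the spacer plate into the line housing and lay the conductor rod over it

### The arm

A 6-joint arm with a two-finger parallel gripper is mounted at the origin on the work surface. World frame = base frame: x ahead of the robot, y to its left, z up, the work surface at z = 0. Lengths are in mm, angles in rad, forces in N, time in s.
With the tool pointing down it reaches from about 275 to 750 mm from the base axis. Payload 10.2 kg.
Tool frame: the origin (TCP) lies between the finger pads; the fingertips stand 22 mm ahead of it and the grasp point (between the pads) lies 3 mm ahead of it (ctrl.nose_length is the distance from the TCP to the fingertips, in mm); z points along the fingers, y is the line along which they close (so a half turn about z gives the same grasp; the last joint's range is limited). The gripper opens to 85 mm and grips with 20 to 120 N. Pads are 22 mm wide; open, the fingers measure 114 mm over their backs; the gripper's body (76 mm by 85 mm) begins 54 mm behind the grasp point. The pads swing forward as they close: fully open they stand 13 mm farther back than shut.
Start: joints at [1.072, 0.313, 1.498, -0, 1.331, -0.223], TCP at [142.979, 505.162, 253.294] pointing down, gripper open.
Joint ranges: [-2.94, 2.94], [-0.97, 2.17], [0.19, 2.56], [-1.23, 4.37], [0.02, 3.11], [-2.88, 2.88]. Speed limits (rad/s): [2.39, 2.39, 3.01, 3.14, 3.14, 3.14].

### API

Orientations are given as a unit quaternion [w, x, y, z].
In Python, from rig import sense, imaging, ctrl gives the robot as it stands. The module is installed in compiled form; this text tells all that it offers.
- The arm moves only by the tool apply_moves, never from a script. Its argument "commands" is a list of rows, each a list of 5 numbers: the gripper command: -1 is fully open, 1 is shut, values between are in proportion, then the shift along the tool's x, y, z in mm, then the turn about the tool's z in degrees. A call has 1 to 20 rows; each row shifts and turns the commanded pose from where the row before left it, along the tool's axes as they then stand; what a row does not reach is not made up. A row lasts 1/8 s, in which the tool goes at most 62.5 mm and 10.7 degrees, less where a joint would pass 70% of its speed; a pose out of reach is approached as far as the arm can. A call is refused whole if a number of a shift passes 62.5 or a number of a turn 10.7, either way. A call with a gripper value outside its range is refused whole. The fingers move at their own pace and stop on an object; "newtons" is the grip in N (left out, the last holds). Time passes only in rows, so rows that do not move let the fingers close. It gives the time, the measured TCP pose, the force, the opening and the grip force at its end, in the units of the state.
- sense(): the state, without advancing time (a new reading comes with each control period).
- imaging.capture(name): name is "scene" or "top" or "wrist"; returns the picture (400x640x3 uint8, blue, green, red); there is no depth.
- imaging.calibration(name): a dict with "camera_matrix" (3x3 intrinsics, pixels), "k1" (the pictures are not rectified: a ray, as slopes to the right and down, at radius r is drawn at 1 + k1 r^2 times it, then the intrinsics apply), "world_to_cam" (4x4, takes a point from world to camera coordinates). Camera axes: x right, y up, looking along -z (the intrinsics and any distortion apply to the point x, -y, -z); pixel columns grow to the right and rows downward; lengths in mm; the calibration is good to about 2 mm. A picture is of the moment at which its call begins: read the wrist's pose just before it. calibration takes no time and is no camera call; for the wrist camera it gives the pose at the moment of the call.
- ctrl.finish_job(): hands the job in; it is judged then, once.
The state is a dict: "time_s": time; "joints": joint angles; "dq": joint speeds; "tau": joint torques, N m; "eef_pos": TCP position; "ee_rot": TCP orientation; "force": force on the tool from outside, world axes, zero at the start; "wrist_torque": the same for the moment, N m; "grip_width": opening from 0.0 (shut) to 1.0 (fully open); "grip_force": force on a finger pad.
Only numpy, scipy, OpenCV 4.12 (cv2) and the standard library are available. Lean on these libraries where they do the work, as an engineer would, in place of code of your own. Each camera call takes 0.05 s, during which the arm holds its last target. There are 200 camera calls.

### The job

Slide the square spacer plate across the open deck of the gold housing and over the raised lip, so that it drops flat onto the bottom of the pocket; slide it, do not lift it off the housing. Then take the longer of the two rods out of the grey rest and lay it across the pocket in both white V saddles, centred between the two end connectors; set it down gently, do not drop it. Leave the shorter rod in the rest and do not knock the other things on the bench about.

Things in the scene. Friction and masses are not known exactly. Their poses are not given: they have to be found in the camera images.
- housing: Gold milled aluminium housing, fixed. Origin on the bench under the middle of the lip's inner face. Axes of all housing points: +y the way the plate is pushed, x across, z up. Open deck: y -165 to 0 mm, x -75 to 75, 20 mm above the bench, nothing behind or beside it. Beyond the pocket (y 103 to 130) a land 27 mm high. End walls 60 mm high at x -106 to -100 and 100 to 106, y 0 to 130, with connectors outside.
- lip (a point): Middle of the inner top edge of the raised lip between deck and pocket, 23 mm above the bench, housing axes. The lip's top is flat for 4 mm towards -y, then slopes down 3 mm to the deck by y -13 mm; its inner face is upright, 8 mm down to the pocket floor. It runs x -61 to 61.
- pocket (a point): Where the plate's centre (half-way up) will be once it lies in the pocket, 19 mm above the bench, housing axes. Pocket: 106 mm wide (x), 103 mm long (y, starting at the lip), floor 15 mm above the bench. Ribs along its two x sides, 34 mm high above the bench, 11 mm thick; at the lip they flare: gap 120 mm at the lip's inner face, 106 mm from 8 mm on.
- plate_center (a point): Square bare aluminium spacer plate 100 x 100 x 8 mm, 220 g, four screw recesses on top: its centre, half-way up; axes along its edges. Starts on the deck, up to 14 degrees askew, off the middle line, clear of the lip. Too wide to grasp: push its edges. It rides up the lip, tips over it and drops once its back edge is past the lip's inner face; then its top is level with the lip.
- rod_center (a point): The longer of two plain steel rods (the inner conductor): 12 mm diameter, 160 mm long, about 100 g; the point is its centre, x runs along it. It starts level in one of the two V notches of the rest, its axis 50 mm above the bench.
- short_rod_center (a point): The shorter rod, also 12 mm diameter, 110 mm long: its centre, x along it. It lies in the other notch of the rest and stays there.
- rod_seat (a point): Where the rod's centre will be when it lies in both white V saddles, above the middle of the pocket, 50 mm above the bench; housing axes, the rod along x. Each saddle is a 90 degree V block with its top 60 mm above the bench, V 37 mm wide at the top, at x 66 to 76 and -66 to -76 mm. Inner faces of the connector walls at x -100 and 100: 20 mm free at each end of a centred rod.
- rest: Grey rod rest, fixed, 110 (x) by 140 mm (y); origin under its centre on the bench. Two boards 8 mm thick at x -42 and 42, 56 mm high, each with V notches at y -35 and 35: the rods lie along x, one in each pair. Between the boards the rods are free down to the base, whose top is 8 mm above the bench.
- parts_bin: Blue open parts bin with small hardware, 160 x 110 x 65 mm, fixed; origin under its centre. The rest and this bin stand on opposite sides of the housing, either way round.
- connector: Loose spare coaxial connector, 26 x 26 mm flange, 24 mm tall, standing on the bench beside the deck (+x side); origin under its centre. Leave it.
- multimeter: Orange multimeter lying on its back, 175 x 90 x 42 mm, beyond the housing; origin under its centre. Leave it.
- reel: Red wire reel, 80 mm diameter, 38 mm tall, beyond the housing; origin under its centre. Leave it.
- flux_bottle: White bottle, 44 mm diameter, 95 mm tall, beyond the housing; origin under its centre. Leave it.
- screwdriver: Screwdriver with green handle, 190 mm long, 26 mm thick, lying on the bench beside the deck of the housing (-x side); origin under its middle, x towards the tip. Leave it.
- rod: The longer rod itself; its origin is the same point as point rod_center.
- plate: The spacer plate itself; its origin is the centre of its underside.
- short_rod: The shorter rod itself; origin at its centre.
Not all that is in view belongs to the job. What is shaped like the rod but black or red is not meant.

How it is judged (in metres and radians):
On the way, in this order (a step that is already met when the one before it is completed fails the run):
1. the spacer plate lies flat in the pocket, beyond the lip (x of plate_center in the frame of pocket between -0.006 and 0.006 m and y of plate_center in the frame of pocket between -0.006 and 0.006 m and z of plate_center in the frame of pocket between -0.0018 and 0.0018 m and angle between plate_center's own z axis and vertical below 0.03 rad), for 0.2 s.
2. the longer rod lies in both white saddles, centred between the connectors (x of rod_center in the frame of rod_seat between -0.012 and 0.012 m and y of rod_center in the frame of rod_seat between -0.004 and 0.004 m and z of rod_center in the frame of rod_seat between -0.003 and 0.003 m and angle between the x axis of rod_center and the x axis of rod_seat, either way round below 0.06 rad), for 0.2 s.
At the end, for the whole second after the job is handed in: Plate flat in the pocket (centre within 6 mm in x and y, 1.8 mm in height, tilt under 0.03 rad); longer rod in both saddles (centre within 12 mm along it, 4 mm across, 3 mm in height, axis within 0.06 rad); both released and at rest (all of step 1 and all of step 2 and linear speed of each of plate, rod below 0.01 m/s); the robot touches nothing.
It fails at once if the plate is lifted off the housing (its centre more than 55 mm above the bench) (height (world z) of plate_center above 0.055 m).
It fails at once if a rod is dropped: it moves faster than 0.5 m/s with the fingers not touching it (a free fall of 13 mm) ((linear speed of rod above 0.5 m/s and contact force between the fingers and rod below 0.01 N) or (linear speed of short_rod above 0.5 m/s and contact force between the fingers and short_rod below 0.01 N)).
It fails at once if the shorter rod is moved more than 15 mm (distance of short_rod_center from where it was at the start of the episode above 0.015 m).
It fails at once if the multimeter, reel, bottle, screwdriver or spare connector is moved more than 30 mm (distance of any of multimeter, reel, flux_bottle, screwdriver, connector from where it was at the start of the episode above 0.03 m).
It also fails if it takes over 72 s, if anything falls off the work surface, if the arm or the gripper's body presses on something with over 40 N, if the wrist force passes 120 N, or if a joint passes its speed limit or range.

## Working session

There is one attempt and no reset: what is moved stays moved. The work goes in short steps, Python scripts to look and compute and a tool call to move; the robot and the scene stay as the last step left them, time stands still between calls to the robot, and variables do not carry over. Pictures are saved under pics/ and viewed, at most 10 in all, crops included, and the job is handed in when it is done.

Besides the shell and the picture viewer there is one more tool, called after "Request:" by a JSON object that holds its "fn" and its "kwargs", one argument or row to a line. apply_moves: Moves the arm, as the interface text tells. Its arguments: {"type":"object","properties":{"commands":{"type":"array","items":{"type":"array","items":{"type":"number"}}},"newtons":{"type":"number"}},"required":["commands"]}

```bash
mkdir -p pics
cat > h.py <<'E'
import numpy as np, cv2
from rig import sense, imaging, ctrl
def px2w(name,uv,z,cal=None):
    c=cal or imaging.calibration(name);K=np.array(c["camera_matrix"]);T=np.array(c["world_to_cam"]);k=c["k1"]
    out=[]
    for (u,v) in uv:
        d=np.array([(u-K[0,2])/K[0,0],(v-K[1,2])/K[1,1]]);s=d.copy()
        for _ in range(30): s=d/(1+k*(s@s))
        r=T[:3,:3].T@np.array([s[0],-s[1],-1]);o=-T[:3,:3].T@T[:3,3]
        out.append(o+r*(z-o[2])/r[2])
    return np.array(out)
def w2px(name,P,cal=None):
    c=cal or imaging.calibration(name);K=np.array(c["camera_matrix"]);T=np.array(c["world_to_cam"]);k=c["k1"]
    out=[]
    for p in P:
        q=T[:3,:3]@np.array(p,float)+T[:3,3];s=np.array([q[0],-q[1]])/-q[2];s=s*(1+k*(s@s))
        out.append([K[0,0]*s[0]+K[0,2],K[1,1]*s[1]+K[1,2]])
    return np.array(out)
E
python3 - <<'E'
from h import *
for n in("top","scene"):
    im=imaging.capture(n);cv2.imwrite(f"pics/{n}0.png",im);cv2.imwrite(f"pics/{n}0b.png",cv2.resize(im,(800,500)))
    c=imaging.calibration(n);T=np.array(c["world_to_cam"]);print(n,-T[:3,:3].T@T[:3,3],c["camera_matrix"],c["k1"])
s=sense();print(s["eef_pos"],s["ee_rot"],s["time_s"])
E
```

```text
top [ 306.09279434  -61.44385885 1104.83433138] [[400.49357932   0.         313.9684934 ]
 [  0.         400.49357932 196.61761013]
 [  0.           0.           1.        ]] 0.028953217433265174
scene [1372.077933    -37.02678474  738.13138621] [[401.96835347   0.         320.04479548]
 [  0.         401.96835347 199.80471712]
 [  0.           0.           1.        ]] -0.032337991956520595
[142.86935502 504.97791224 252.793259  ] [-2.07827324e-04  1.37469892e-01  9.90505779e-01 -5.35273774e-04] 0.1
```

View pics/top0b.png

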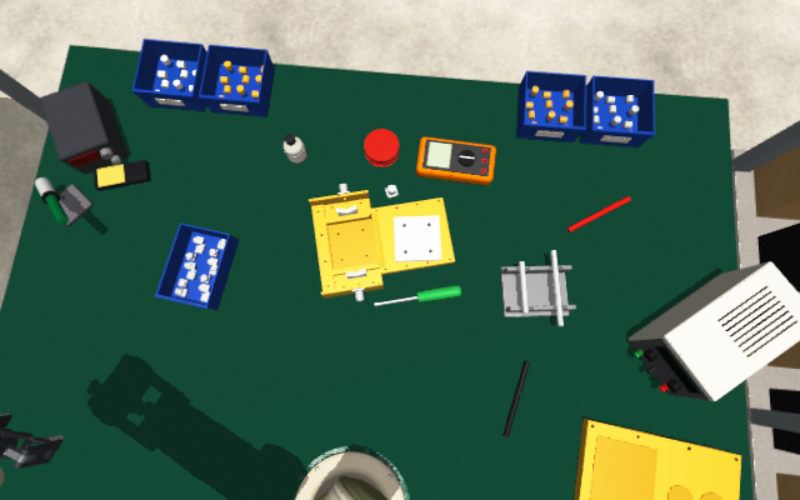

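View pics/scene0b.png

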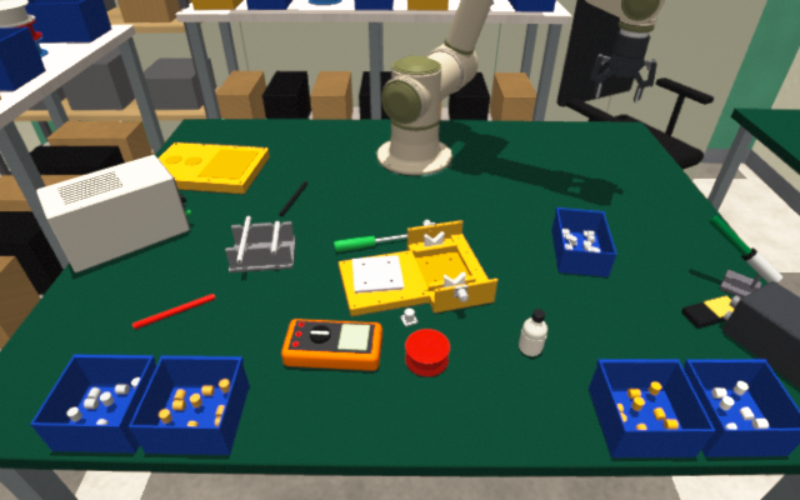

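The top view shows the housing at about (380,245), with the deck and plate on the right at (417,238). The rest is at (537,290), with a shorter rod at (523,287) and a longer one at (556,287). The scene view agrees. The black rod (515,398) and red rod (600,214) are decoys. Next I'll enlarge the housing and the rest.

Run:
```python
import cv2
im=cv2.imread("pics/top0.png")
a=im[150:245,240:372];cv2.imwrite("pics/ca.png",cv2.resize(a,None,fx=6,fy=6,interpolation=cv2.INTER_CUBIC))
b=im[190:270,390:480];cv2.imwrite("pics/cb.png",cv2.resize(b,None,fx=7,fy=7,interpolation=cv2.INTER_CUBIC))
```

```text
(no output)
```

View pics/ca.png

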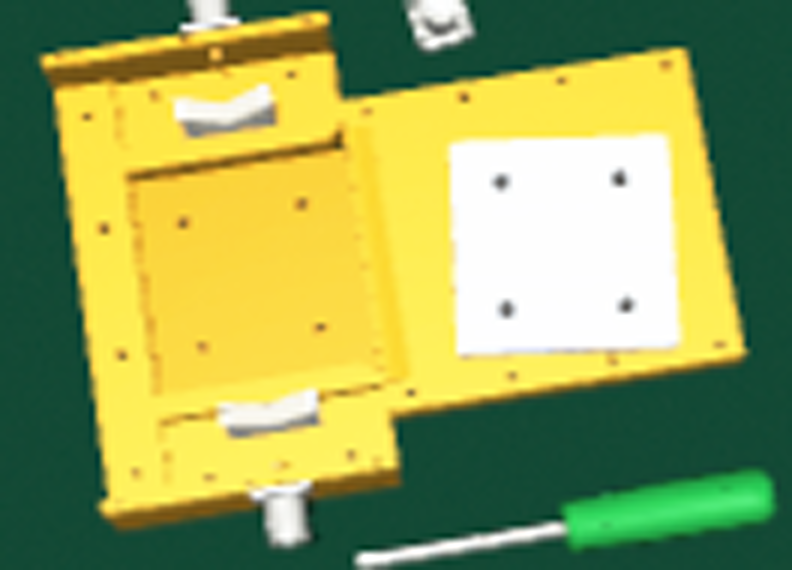

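View pics/cb.png

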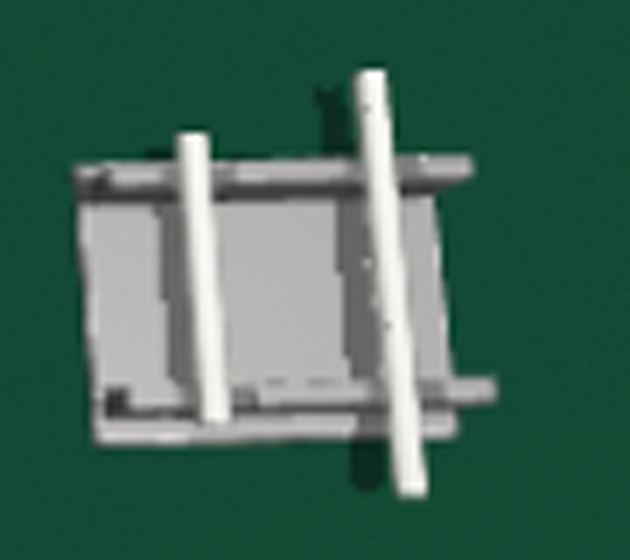

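```bash
cat >> h.py <<'E'
def cr(pts,x0,y0,f): return [(x0+(x+.5)/f-.5,y0+(y+.5)/f-.5) for x,y in pts]
def fr(o,a,p):  # frame pt -> world, x axis at angle a
    c,s=np.cos(a),np.sin(a);p=np.atleast_2d(np.array(p,float));return np.c_[o[0]+c*p[:,0]-s*p[:,1],o[1]+s*p[:,0]+c*p[:,1],p[:,2]]
E
python3 - <<'E'
from h import *
from scipy.optimize import least_squares
A=lambda p:cr(p,240,150,6)
hp=[(75,-165,20),(-75,-165,20),(-75,0,20),(75,0,20),(106,130,60),(106,0,60)]
hx=A([(686,47),(745,352),(392,413),(341,100),(42,58),(328,13)])
cal=imaging.calibration("top")
f=lambda q:((w2px("top",fr(q[:2],q[2],hp),cal)-hx)).ravel()
r=least_squares(f,[370,0,0.1],loss="soft_l1");o=r.x
print("housing",o[:2],np.degrees(o[2]),np.round(r.fun.reshape(-1,2)*6,1).tolist())
pc=px2w("top",A([(449,143),(668,135),(680,347),(457,355)]),28,cal);print("plate",pc.round(1),pc.mean(0),np.linalg.norm(pc-np.roll(pc,1,0),axis=1))
pf=lambda q:(w2px("top",fr(q[:2],q[2],[(50,50,28),(50,-50,28),(-50,-50,28),(-50,50,28)]),cal)-A([(449,143),(668,135),(680,347),(457,355)])).ravel()
r2=least_squares(pf,[*pc.mean(0)[:2],0]);print("platefit",r2.x[:2],np.degrees(r2.x[2]),r2.fun*6)
c,s=np.cos(o[2]),np.sin(o[2]);d=r2.x[:2]-o[:2];print("plate in housing",c*d[0]+s*d[1],-s*d[0]+c*d[1],np.degrees(r2.x[2]-o[2]))
B=lambda p:cr(p,390,190,7)
for n,e in(("long",[(371,72),(411,495)]),("short",[(192,134),(216,420)])):
    w=px2w("top",B(e),53,cal);print(n,w.round(1).tolist(),w.mean(0),np.linalg.norm(w[1]-w[0]),np.degrees(np.arctan2(*(w[0]-w[1])[[1,0]])))
im=cv2.imread("pics/top0.png")[150:245,240:372];im=cv2.resize(im,None,fx=6,fy=6,interpolation=cv2.INTER_CUBIC)
def dr(P,col):
    q=w2px("top",fr(o[:2],o[2],P),cal);q=((q-[240,150]+.5)*6-.5).astype(int);cv2.polylines(im,[q],True,col,1)
dr([(75,-165,20),(-75,-165,20),(-75,0,20),(75,0,20)],(0,0,255))
for s in(1,-1):
    dr([(s*106,130,60),(s*106,0,60),(s*100,0,60),(s*100,130,60)],(255,0,0))
    dr([(s*66,51.5-18.5,60),(s*66,51.5+18.5,60),(s*76,51.5+18.5,60),(s*76,51.5-18.5,60)],(255,0,255))
    dr([(s*61,0,23),(s*61,-4,23)],(0,128,0))
dr([(-53,0,15),(53,0,15),(53,103,15),(-53,103,15)],(0,0,0));dr([(-61,0,23),(61,0,23)],(0,128,0))
cv2.imwrite("pics/ov.png",im)
s=sense()
for y in (0,):
  print(s["ee_rot"])
E
```

```text
housing [557.0850697    2.21833237] 2534.7783490660263 [[-0.6, -1.0], [1.5, 1.5], [-0.1, -0.6], [-0.4, 1.9], [1.6, -0.8], [-2.0, -0.9]]
plate [[ 612.   -31.5   28. ]
 [ 625.  -132.6   28. ]
 [ 525.3 -145.2   28. ]
 [ 512.3  -44.3   28. ]] [568.63736723 -88.40315573  28.        ] [100.44966996 101.9702471  100.53955152 101.79849101]
platefit [568.61794486 -88.40451211] 7.293135182265817 [ 2.07431035  0.35714801 -2.13507674  0.75098746 -1.94243866 -0.39144724
  2.00496454 -0.59325519]
plate in housing -11.96474520064311 -90.56683732575172 -2527.4852138837605
long [[562.6, -380.4, 53.0], [403.7, -398.3, 53.0]] [ 483.13131712 -389.35450121   53.        ] 159.90109671960982 6.417636960670119
short [[532.2, -313.5, 53.0], [424.6, -326.1, 53.0]] [ 478.39439394 -319.76170907   53.        ] 108.37222266214563 6.669859442639608
[-2.07827324e-04  1.37469892e-01  9.90505779e-01 -5.35273774e-04]
```

View pics/ov.png

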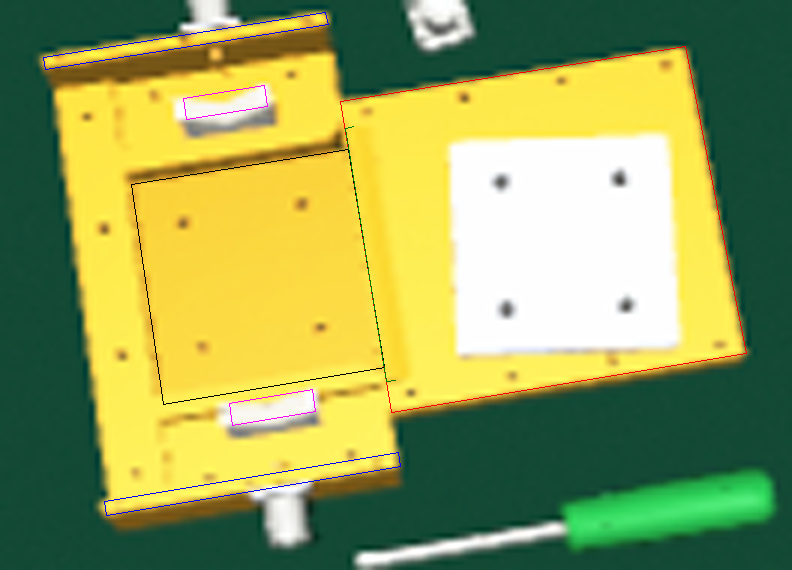

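The overlay fits well. The housing origin is at (557.1, 2.2) with yaw 14.78°, and the plate sits at (-12, -90.6) in housing axes, -7.5° askew. The long rod (the right one in the rest, 159.9 mm) is at (483, -389); the other measures 108 mm. I'll first push the plate sideways from -x to centre and square it, then push it along +y.

```bash
cat >> h.py <<'E'
O=np.array([557.1,2.2]);AH=np.radians(14.78)
def to(tgt,yaw=None,housing=True):
    """tgt TCP (mm), yaw deg of tool x in housing/world; print turn, then tool shift after turn"""
    s=sense();p=np.array(s["eef_pos"]);w,x,y,z=s["ee_rot"]
    X=np.array([1-2*(y*y+z*z),2*(x*y+w*z)]);y0=np.degrees(np.arctan2(X[1],X[0]))
    t=fr(O,AH,tgt)[0] if housing else np.array(tgt,float)
    yw=y0 if yaw is None else yaw
    turn=-((yw-y0+180)%360-180);a=np.radians(yw);d=t-p
    ph=d0=p[:2]-O;c,sn=np.cos(AH),np.sin(AH)
    print("t",round(s["time_s"],2),"tcp",p.round(1),"in housing",round(c*ph[0]+sn*ph[1],1),round(-sn*ph[0]+c*ph[1],1),"yaw",round(y0,2),"F",np.round(s["force"],1),"w",round(s["grip_width"],3))
    print("  turn",round(turn,2),"shift",np.round([np.cos(a)*d[0]+np.sin(a)*d[1],np.sin(a)*d[0]-np.cos(a)*d[1],-d[2]],1))
E
python3 - <<'E'
from h import *
print(ctrl.nose_length,[a for a in dir(ctrl) if a[0]!="_"])
to((-90,-90.6,100),194.78)
E
```

```text
22.0 ['PlanningError', 'finish_job', 'nose_length']
t 0.1 tcp [142.9 505.  252.8] in housing -272.3 591.8 yaw 164.2 F [-0.8  0.2  0.3] w 1.001
  turn -30.58 shift [-182.3 -682.4  152.8]
```

Request:
{"fn": "apply_moves", "kwargs": {
  "commands": [
    [-0.4,0,0,0,-10.2],
    [-0.4,0,0,0,-10.2],
    [-0.4,0,0,0,-10.2],
    [-0.4,-13,-48.7,0,0],
    [-0.4,-13,-48.7,0,0],
    [-0.4,-13,-48.7,0,0],
    [-0.4,-13,-48.7,0,0],
    [-0.4,-13,-48.7,0,0],
    [-0.4,-13,-48.7,0,0],
    [-0.4,-13,-48.7,15,0],
    [-0.4,-13,-48.7,15,0],
    [-0.4,-13,-48.7,20,0],
    [-0.4,-13,-48.7,20,0],
    [-0.4,-13,-48.7,20,0],
    [-0.4,-13,-48.7,20,0],
    [-0.4,-13,-48.7,20,0],
    [-0.4,-13,-48.7,22,0],
    [-0.4,0,0,0,0]
  ],
  "newtons": 40
}}

```text
time_s: 2.35
eef_pos: [493.2, -109.7, 99.3]
ee_rot: [-0.001, -0.127, 0.992, 0.001]
force: [-0.5, 0.6, -0.6]
grip_width: 0.701
grip_force: 0.0
```

Run:
```python
from h import *
to((-90,-90.6,60),194.78)
c=imaging.calibration("wrist");im=imaging.capture("wrist");cv2.imwrite("pics/w1.png",im)
import json;json.dump({k:np.array(v).tolist() for k,v in c.items()},open("w1.json","w"))
```

```text
t 2.35 tcp [ 493.2 -109.7   99.3] in housing -90.4 -91.9 yaw -165.38 F [-0.5  0.6 -0.6] w 0.701
  turn -0.16 shift [-0.4  1.3 39.3]
```

View pics/w1.png

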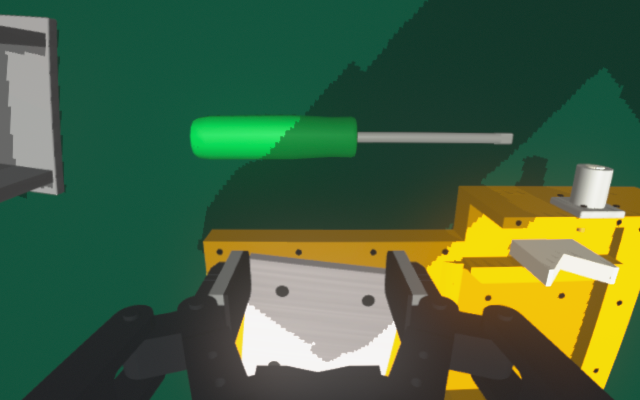

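Run:
```python
from h import *
import json
c=json.load(open("w1.json"))
for z in (70,75,80,85,90,95):
    P=px2w("wrist",[(248,252),(387,252)],z,c);m=P.mean(0)
    a=np.radians(194.78);d=m[:2]-[493.2,-109.7]
    print(z,np.linalg.norm(P[1]-P[0]).round(1),"toolx",(d@[np.cos(a),np.sin(a)]).round(1),"tooly",(d@[np.sin(a),-np.cos(a)]).round(1))
```

```text
70 65.8 toolx 3.0 tooly -0.3
75 63.6 toolx 5.4 tooly -0.4
80 61.4 toolx 7.9 tooly -0.4
85 59.2 toolx 10.3 tooly -0.4
90 57.0 toolx 12.8 tooly -0.4
95 54.8 toolx 15.2 tooly -0.4
```

Request:
{"fn": "apply_moves", "kwargs": {
  "commands": [
    [-0.4,-7,1,20,0],
    [-0.4,0,0,20,0],
    [-0.4,0,0,14,0],
    [-0.4,0,0,0,0],
    [-0.4,0,0,0,0]
  ]
}}

```text
time_s: 3.02
eef_pos: [499.9, -104.7, 48.0]
ee_rot: [0.0, -0.129, 0.992, -0.0]
force: [-0.7, 0.2, 0.3]
grip_width: 0.701
grip_force: 0.0
```

Request:
{"fn": "apply_moves", "kwargs": {
  "commands": [
    [-0.4,0,0,2,0],
    [-0.4,0,0,0,0]
  ]
}}

```text
time_s: 3.28
eef_pos: [499.7, -104.8, 45.5]
ee_rot: [0.0, -0.129, 0.992, -0.0]
force: [-0.2, -0.0, 0.4]
grip_width: 0.699
grip_force: 0.0
```

Request:
{"fn": "apply_moves", "kwargs": {
  "commands": [
    [-0.4,0,0,2,0],
    [-0.4,0,0,0,0]
  ]
}}

```text
time_s: 3.52
eef_pos: [499.5, -104.8, 43.2]
ee_rot: [-0.0, -0.129, 0.992, 0.0]
force: [0.6, 0.5, 0.1]
grip_width: 0.699
grip_force: 0.0
```

Request:
{"fn": "apply_moves", "kwargs": {
  "commands": [
    [-0.4,0,0,2,0],
    [-0.4,0,0,0,0]
  ]
}}

```text
time_s: 3.78
eef_pos: [499.5, -104.8, 41.1]
ee_rot: [-0.0, -0.129, 0.992, 0.0]
force: [-0.6, -0.2, 0.0]
grip_width: 0.699
grip_force: 0.0
```

Request:
{"fn": "apply_moves", "kwargs": {
  "commands": [
    [-0.4,0,0,2,0],
    [-0.4,0,0,0,0]
  ]
}}

```text
time_s: 4.03
eef_pos: [499.5, -104.8, 39.1]
ee_rot: [-0.0, -0.129, 0.992, 0.0]
force: [0.1, 0.4, -0.4]
grip_width: 0.698
grip_force: 0.0
```

Request:
{"fn": "apply_moves", "kwargs": {
  "commands": [
    [-0.4,0,0,2,0],
    [-0.4,0,0,0,0]
  ]
}}

```text
time_s: 4.28
eef_pos: [499.5, -104.8, 37.2]
ee_rot: [-0.0, -0.129, 0.992, 0.0]
force: [0.5, -0.0, -0.3]
grip_width: 0.701
grip_force: 0.0
```

Request:
{"fn": "apply_moves", "kwargs": {
  "commands": [
    [-0.4,0,0,1.5,0],
    [-0.4,0,0,0,0]
  ]
}}

```text
time_s: 4.53
eef_pos: [499.8, -104.9, 36.6]
ee_rot: [0.0, -0.129, 0.992, -0.0]
force: [-2.6, 0.6, 10.6]
grip_width: 0.702
grip_force: 5.0
```

Request:
{"fn": "apply_moves", "kwargs": {
  "commands": [
    [-0.4,0,0,1,0],
    [-0.4,0,0,0,0]
  ]
}}

```text
time_s: 4.78
eef_pos: [499.9, -104.9, 36.3]
ee_rot: [0.0, -0.129, 0.992, -0.0]
force: [-6.5, 2.0, 18.2]
grip_width: 0.699
grip_force: 9.4
```

Request:
{"fn": "apply_moves", "kwargs": {
  "commands": [
    [-0.4,0,0,1,0],
    [-0.4,0,0,0,0]
  ]
}}

```text
time_s: 5.03
eef_pos: [500.0, -104.9, 36.1]
ee_rot: [0.0, -0.129, 0.992, -0.0]
force: [-10.4, 3.6, 28.5]
grip_width: 0.702
grip_force: 14.1
```

Contact is at TCP z 36.7, so the fingertips are 16.7 mm ahead of the TCP at this opening. Next I'll raise 6 mm and push sideways.

Request:
{"fn": "apply_moves", "kwargs": {
  "commands": [
    [-0.4,0,0,-6,0],
    [-0.4,0,0,0,0],
    [-0.4,-4,0,0,0],
    [-0.4,-4,0,0,0],
    [-0.4,-3,0,0,0],
    [-0.4,-3,0,0,0],
    [-0.4,-3,0,0,0],
    [-0.4,-2,0,0,0],
    [-0.4,-2,0,0,0],
    [-0.4,0,0,0,0],
    [-0.4,0,0,0,0]
  ]
}}

```text
time_s: 6.4
eef_pos: [520.0, -99.4, 39.9]
ee_rot: [0.0, -0.129, 0.992, -0.0]
force: [1.1, 0.5, -0.7]
grip_width: 0.698
grip_force: 0.0
```

Run:
```python
from h import *
to((-61,-90.6,40),194.78)
im=imaging.capture("top");cv2.imwrite("pics/top1.png",im)
a=im[150:245,240:372];cv2.imwrite("pics/c1.png",cv2.resize(a,None,fx=6,fy=6,interpolation=cv2.INTER_CUBIC))
```

```text
t 6.4 tcp [520.  -99.4  39.9] in housing -61.8 -88.8 yaw -165.2 F [ 1.1  0.5 -0.7] w 0.698
  turn 0.02 shift [-0.8 -1.8 -0.1]
```

View pics/c1.png

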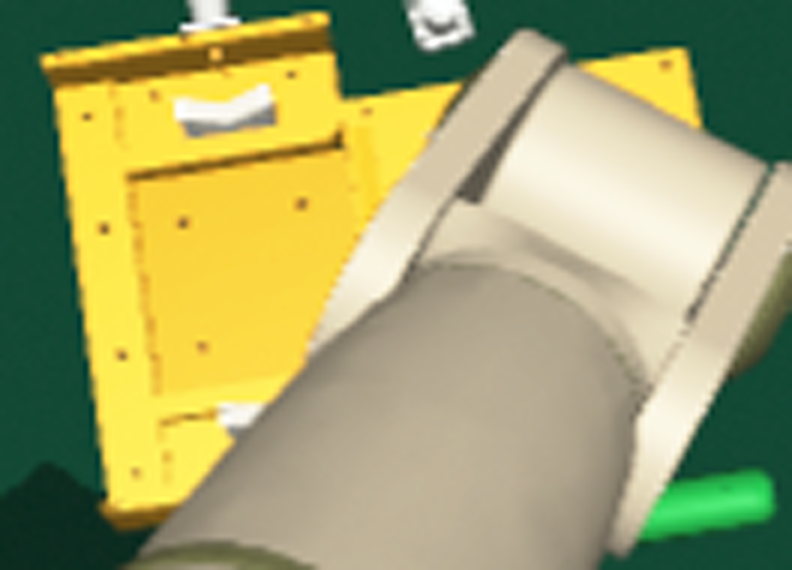

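The plate is hidden by the arm in this view. Next I'll back off, lift, turn 90° and go behind the plate.

Request:
{"fn": "apply_moves", "kwargs": {
  "commands": [
    [-0.4,8,0,0,0],
    [-0.4,0,0,-30,0],
    [-0.4,0,0,-30,0],
    [-0.4,0,0,0,10],
    [-0.4,0,0,0,10],
    [-0.4,0,0,0,10],
    [-0.4,0,0,0,10],
    [-0.4,0,0,0,10],
    [-0.4,0,0,0,10],
    [-0.4,0,0,0,10],
    [-0.4,0,0,0,10],
    [-0.4,0,0,0,10],
    [-0.4,-40,30,0,0],
    [-0.4,-40,40,0,0],
    [-0.4,0,0,0,0]
  ]
}}

```text
time_s: 8.32
eef_pos: [601.7, -162.8, 99.0]
ee_rot: [0.001, 0.611, 0.792, 0.0]
force: [0.1, 0.8, -1.0]
grip_width: 0.699
grip_force: 0.0
```

Run:
```python
from h import *
to((0,-170,40),104.78)
im=imaging.capture("top");cv2.imwrite("pics/top2.png",im)
c=imaging.calibration("wrist");im=imaging.capture("wrist");cv2.imwrite("pics/w2.png",im)
import json;json.dump({k:np.array(v).tolist() for k,v in c.items()},open("w2.json","w"))
```

```text
t 8.32 tcp [ 601.7 -162.8   99. ] in housing 1.0 -170.9 yaw 104.72 F [ 0.1  0.8 -1. ] w 0.699
  turn -0.06 shift [ 0.9 -1.  59. ]
```

Run:
```python
import cv2,numpy as np
a=cv2.imread("pics/top2.png")[150:245,240:372];a=cv2.resize(a,None,fx=4,fy=4,interpolation=cv2.INTER_CUBIC)
b=cv2.imread("pics/w2.png");b=cv2.resize(b,(380*640//400//1,380))
W=max(a.shape[1],b.shape[1]);
out=np.zeros((600,800,3),np.uint8);a=cv2.resize(a,(305,220));out[:220,:305]=a;out[220:600,:608]=b;cv2.imwrite("pics/v2.png",out)
```

```text
(no output)
```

View pics/v2.png

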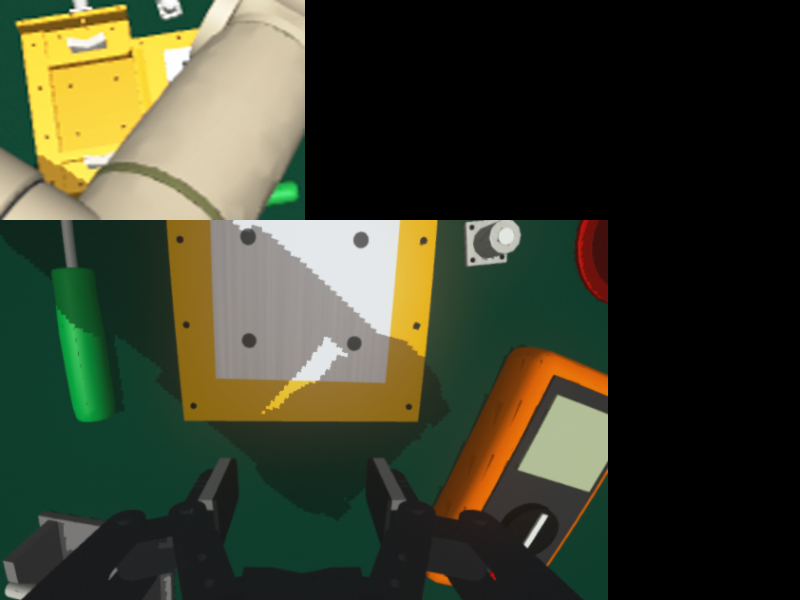

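The wrist view shows the plate nearly square, with its back edge from (216,379) to (387,382) in the composite. The deck's back edge runs from (184,420) to (419,421).

Run:
```python
from h import *
import json
c=json.load(open("w2.json"))
def hh(P):
    d=P[:,:2]-O;return np.c_[np.cos(AH)*d[:,0]+np.sin(AH)*d[:,1],-np.sin(AH)*d[:,0]+np.cos(AH)*d[:,1]].round(1)
f=lambda p:[(x/.95,(y-220)/.95) for x,y in p]
print(hh(px2w("wrist",f([(216,379),(387,382),(211,221),(401,221)]),28,c)))
print(hh(px2w("wrist",f([(184,420),(419,421),(436,221)]),20,c)))
```

```text
[[ -51.4 -135.7]
 [  49.7 -137.5]
 [ -48.6  -50.2]
 [  51.7  -50.1]]
[[ -76.4 -164.2]
 [  74.5 -164.9]
 [  73.6  -47.7]]
```

Request:
{"fn": "apply_moves", "kwargs": {
  "commands": [
    [-0.4,0,-1,30,0],
    [-0.4,0,0,29.5,0],
    [-0.4,10,0,0,0],
    [-0.4,8,0,0,0],
    [-0.4,6,0,0,0],
    [-0.4,6,0,0,0],
    [-0.4,6,0,0,0],
    [-0.4,6,0,0,0],
    [-0.4,6,0,0,0],
    [-0.4,6,0,0,0],
    [-0.4,6,0,0,0],
    [-0.4,6,0,0,0],
    [-0.4,6,0,0,0],
    [-0.4,6,0,0,0],
    [-0.4,6,0,0,0],
    [-0.4,6,0,0,0],
    [-0.4,0,0,0,0]
  ]
}}

```text
time_s: 10.55
eef_pos: [575.9, -73.4, 40.0]
ee_rot: [-0.001, 0.61, 0.792, -0.0]
force: [0.7, 0.5, 0.5]
grip_width: 0.698
grip_force: 0.0
```

Run:
```python
from h import *
to((0,-53,40),104.78)
```

```text
t 10.55 tcp [575.9 -73.4  40. ] in housing -1.1 -77.9 yaw 104.82 F [0.7 0.5 0.5] w 0.698
  turn 0.04 shift [24.9  1.1  0. ]
```

Request:
{"fn": "apply_moves", "kwargs": {
  "commands": [
    [-0.4,6,0,0,0],
    [-0.4,6,0,0,0],
    [-0.4,6,0,0,0],
    [-0.4,6,0,0,0],
    [-0.4,4,0,0,0],
    [-0.4,4,0,-1,0],
    [-0.4,4,0,-1,0],
    [-0.4,4,0,0,0],
    [-0.4,4,0,0,0],
    [-0.4,4,0,0,0],
    [-0.4,0,0,0,0]
  ]
}}

```text
time_s: 11.92
eef_pos: [563.9, -27.3, 42.2]
ee_rot: [-0.0, 0.61, 0.792, -0.0]
force: [-0.3, 0.1, 0.2]
grip_width: 0.699
grip_force: 0.0
```

Run:
```python
from h import *
to((0,-9.5,42),104.78)
c=imaging.calibration("wrist");im=imaging.capture("wrist");cv2.imwrite("pics/w3.png",im)
```

```text
t 11.93 tcp [563.9 -27.3  42.2] in housing -1.0 -30.3 yaw 104.82 F [-0.3  0.1  0.2] w 0.699
  turn 0.04 shift [20.8  1.   0.2]
```

View pics/w3.png

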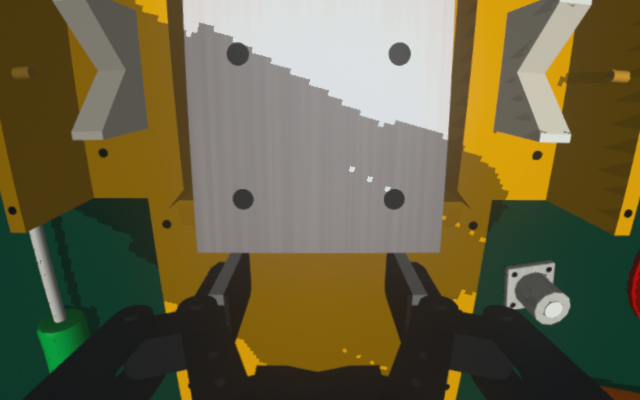

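The plate is tipped into the pocket entrance, square and centred between the ribs. Its back edge is on the fingers at v≈252. I'll push on slowly to the end.

Request:
{"fn": "apply_moves", "kwargs": {
  "commands": [
    [-0.4,4,0,0,0],
    [-0.4,4,0,0,0],
    [-0.4,4,0,0,0],
    [-0.4,3,0,0,0],
    [-0.4,2,0,0,0],
    [-0.4,2,0,0,0],
    [-0.4,1,0,0,0],
    [-0.4,0,0,0,0]
  ]
}}

```text
time_s: 12.98
eef_pos: [558.9, -8.3, 42.3]
ee_rot: [-0.0, 0.61, 0.792, 0.0]
force: [-0.5, -0.1, 0.1]
grip_width: 0.702
grip_force: 0.0
```

Run:
```python
from h import *
to((0,-9.5,42),104.78)
c=imaging.calibration("wrist");im=imaging.capture("wrist");cv2.imwrite("pics/w4.png",im)
```

```text
t 12.97 tcp [558.9  -8.3  42.3] in housing -0.9 -10.7 yaw 104.8 F [-0.5 -0.1  0.1] w 0.702
  turn 0.02 shift [1.2 0.9 0.3]
```

Request:
{"fn": "apply_moves", "kwargs": {
  "commands": [
    [-0.4,1,0,0,0],
    [-0.4,1,0,0,0],
    [-0.4,0,0,0,0]
  ]
}}

```text
time_s: 13.4
eef_pos: [558.4, -6.3, 42.3]
ee_rot: [-0.0, 0.61, 0.792, 0.0]
force: [-0.3, 0.4, -0.8]
grip_width: 0.705
grip_force: 0.0
```

Request:
{"fn": "apply_moves", "kwargs": {
  "commands": [
    [-0.4,1,0,0,0],
    [-0.4,1,0,0,0],
    [-0.4,0,0,0,0]
  ]
}}

```text
time_s: 13.78
eef_pos: [557.9, -4.5, 42.3]
ee_rot: [-0.0, 0.61, 0.792, -0.0]
force: [-0.2, -0.4, 0.3]
grip_width: 0.702
grip_force: 0.0
```

Run:
```python
from h import *
to((0,-9.5,42),104.78)
im=imaging.capture("wrist");cv2.imwrite("pics/w5.png",im)
a,b=cv2.imread("pics/w4.png"),im
cv2.imwrite("pics/v5.png",np.vstack([cv2.resize(x[100:340,100:540],(540,295)) for x in(a,b)]))
```

```text
t 13.78 tcp [557.9  -4.5  42.3] in housing -0.9 -6.7 yaw 104.8 F [-0.2 -0.4  0.3] w 0.702
  turn 0.02 shift [-2.8  0.9  0.3]
```

View pics/v5.png

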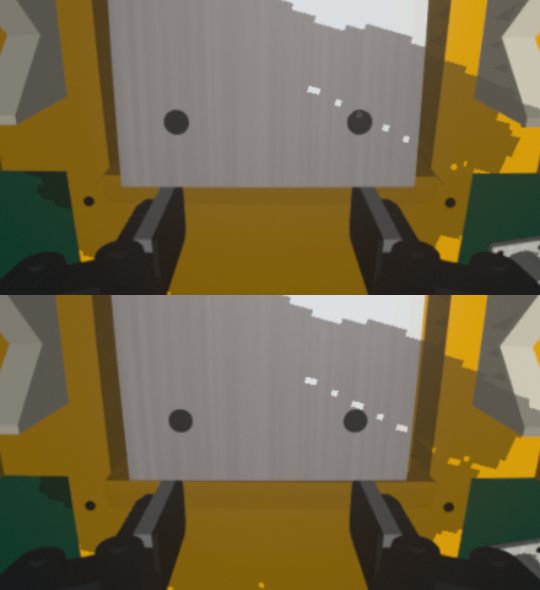

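The lower image shows the plate narrower, so it has dropped, and it's centred between the ribs. Now the rod.

Request:
{"fn": "apply_moves", "kwargs": {
  "commands": [
    [-0.4,-8,0,-4,0],
    [-0.4,0,0,-45,0],
    [-0.4,0,0,-45,0],
    [0.0,0,0,0,-10.2],
    [0.0,0,0,0,-10.2],
    [0.0,0,0,0,-10.2],
    [0.0,0,0,0,-10.2],
    [0.0,0,0,0,-10.2],
    [0.0,0,0,0,-10.2],
    [0.0,0,0,0,-10.2],
    [0.0,0,0,0,-10.2],
    [0.0,0,0,0,0]
  ]
}}

```text
time_s: 15.32
eef_pos: [560.1, -12.7, 136.5]
ee_rot: [0.0, -0.055, 0.998, -0.0]
force: [0.6, 0.1, -0.3]
grip_width: 0.504
grip_force: 0.0
```

Run:
```python
from h import *
to((483,-389,150),186.5,False)
```

```text
t 15.32 tcp [560.1 -12.7 136.5] in housing -0.9 -15.2 yaw -173.71 F [ 0.6  0.1 -0.3] w 0.504
  turn -0.21 shift [ 119.2 -365.1  -13.5]
```

Request:
{"fn": "apply_moves", "kwargs": {
  "commands": [
    [0.0,12,-36.5,-2,0],
    [0.0,12,-36.5,-2,0],
    [0.0,12,-36.5,-2,0],
    [0.0,12,-36.5,-2,0],
    [0.0,12,-36.5,-2,0],
    [0.0,12,-36.5,-2,0],
    [0.0,12,-36.5,-2,0],
    [0.0,12,-36.5,0,0],
    [0.0,12,-36.5,0,0],
    [0.0,12,-36.5,0,0],
    [0.0,0,0,0,0],
    [0.0,0,0,0,0]
  ]
}}

```text
time_s: 16.82
eef_pos: [481.4, -388.0, 150.2]
ee_rot: [-0.0, -0.055, 0.999, 0.0]
force: [0.4, 0.1, 0.1]
grip_width: 0.502
grip_force: 0.0
```

Run:
```python
from h import *
to((483,-389,53),186.5,False)
c=imaging.calibration("wrist");im=imaging.capture("wrist");cv2.imwrite("pics/w6.png",im)
import json;json.dump({k:np.array(v).tolist() for k,v in c.items()},open("w6.json","w"))
# top view: is the plate flat where it should be?
t=imaging.capture("top");cv2.imwrite("pics/top3.png",t)
ct=imaging.calibration("top")
h=cv2.cvtColor(t,cv2.COLOR_BGR2HSV);q=w2px("top",fr(O,AH,[(-62,-30,23),(62,-30,23),(62,110,23),(-62,110,23)]),ct).astype(np.int32)
m=np.zeros(h.shape[:2],np.uint8);cv2.fillPoly(m,[q],255);m[(h[...,1]>70)]=0
n,l,st,ce=cv2.connectedComponentsWithStats(m);i=1+st[1:,4].argmax();cs=cv2.findContours((l==i).astype(np.uint8),0,2)[0][0]
r=cv2.minAreaRect(cs);print(st[i],r)
w=px2w("top",cv2.boxPoints(r),23,ct);d=w[:,:2]-O;print(np.c_[np.cos(AH)*d[:,0]+np.sin(AH)*d[:,1],-np.sin(AH)*d[:,0]+np.cos(AH)*d[:,1]].round(1))
# rod projections in wrist image
cw=c;a=np.radians(6.5);print(w2px("wrist",[(483+k*np.cos(a),-389+k*np.sin(a),50) for k in(-80,-40,0,40,80)],cw).round(0).tolist())
g=cv2.cvtColor(im,cv2.COLOR_BGR2HSV)
for v in (60,120,180,240): 
    print(v,[(u,int(g[v,u,2]),int(g[v,u,1])) for u in range(250,400,6)])
```

```text
t 16.82 tcp [ 481.4 -388.   150.2] in housing -172.7 -358.0 yaw -173.73 F [0.4 0.1 0.1] w 0.502
  turn -0.23 shift [-1.5 -1.2 97.2]
[ 262  175   53   45 1488] ((287.6778564453125, 196.17449951171875), (39.50719451904297, 47.8488883972168), 79.99201965332031)
[[ 49.5 104.7]
 [ 51.4 -28.9]
 [-61.2 -29.5]
 [-62.6 101.3]]
[[316.0, 86.0], [316.0, 151.0], [316.0, 211.0], [317.0, 264.0], [317.0, 312.0]]
60 [(250, 92, 186), (256, 92, 180), (262, 92, 177), (268, 93, 175), (274, 93, 173), (280, 93, 165), (286, 94, 163), (292, 92, 164), (298, 94, 163), (304, 94, 160), (310, 94, 157), (316, 94, 157), (322, 94, 157), (328, 93, 159), (334, 94, 160), (340, 93, 167), (346, 93, 167), (352, 93, 167), (358, 93, 170), (364, 92, 175), (370, 92, 180), (376, 92, 180), (382, 92, 183), (388, 91, 188), (394, 91, 185)]
120 [(250, 94, 157), (256, 95, 153), (262, 95, 148), (268, 96, 90), (274, 98, 78), (280, 94, 60), (286, 99, 49), (292, 101, 45), (298, 103, 42), (304, 193, 12), (310, 246, 1), (316, 241, 4), (322, 114, 16), (328, 103, 27), (334, 105, 24), (340, 106, 19), (346, 92, 30), (352, 86, 18), (358, 88, 17), (364, 88, 12), (370, 88, 14), (376, 88, 14), (382, 91, 17), (388, 91, 11), (394, 90, 11)]
180 [(250, 66, 124), (256, 66, 116), (262, 67, 110), (268, 71, 83), (274, 121, 4), (280, 122, 6), (286, 122, 6), (292, 121, 4), (298, 122, 4), (304, 124, 8), (310, 177, 12), (316, 167, 11), (322, 118, 6), (328, 121, 8), (334, 120, 4), (340, 187, 5), (346, 193, 5), (352, 192, 7), (358, 192, 5), (364, 190, 4), (370, 182, 7), (376, 117, 4), (382, 116, 4), (388, 116, 4), (394, 117, 7)]
240 [(250, 92, 175), (256, 90, 167), (262, 64, 124), (268, 64, 124), (274, 82, 3), (280, 78, 7), (286, 78, 7), (292, 78, 3), (298, 78, 7), (304, 81, 6), (310, 171, 12), (316, 165, 11), (322, 114, 9), (328, 80, 3), (334, 79, 3), (340, 79, 3), (346, 79, 0), (352, 78, 0), (358, 79, 3), (364, 79, 3), (370, 79, 3), (376, 79, 0), (382, 85, 3), (388, 84, 3), (394, 85, 3)]
```

Run:
```python
from h import *
import json
c=json.load(open("w6.json"));im=cv2.imread("pics/w6.png");g=cv2.cvtColor(im,cv2.COLOR_BGR2HSV)
col=[(v,int(g[v,313,2]),int(g[v,313,1])) for v in range(60,120,3)];print(col)
print([(v,int(g[v,313,2]),int(g[v,313,1])) for v in range(284,340,3)])
for v in(120,180,240): print(v,[(u,int(g[v,u,2])) for u in range(298,330,2)])
ct=imaging.calibration("top");h=cv2.cvtColor(cv2.imread("pics/top3.png"),cv2.COLOR_BGR2HSV)
for z,pts in ((23,[(0,y) for y in range(-12,116,4)]),(23,[(x,75) for x in range(-66,67,4)])):
    q=w2px("top",fr(O,AH,[(x,y,z) for x,y in pts]),ct)
    print([(p,int(h[int(round(v)),int(round(u)),1]),int(h[int(round(v)),int(round(u)),2])) for p,(u,v) in zip(pts,q)])
```

```text
[(60, 94, 160), (63, 94, 157), (66, 95, 150), (69, 95, 148), (72, 95, 148), (75, 96, 143), (78, 96, 141), (81, 97, 137), (84, 120, 53), (87, 247, 1), (90, 247, 1), (93, 247, 1), (96, 247, 1), (99, 247, 1), (102, 247, 1), (105, 247, 1), (108, 247, 1), (111, 247, 1), (114, 247, 1), (117, 247, 1)]
[(284, 173, 10), (287, 174, 13), (290, 173, 10), (293, 173, 12), (296, 173, 12), (299, 173, 12), (302, 173, 12), (305, 172, 13), (308, 172, 12), (311, 171, 12), (314, 171, 12), (317, 94, 157), (320, 91, 177), (323, 91, 174), (326, 91, 174), (329, 92, 175), (332, 91, 179), (335, 91, 179), (338, 90, 184)]
120 [(298, 103), (300, 101), (302, 106), (304, 193), (306, 227), (308, 241), (310, 246), (312, 247), (314, 246), (316, 241), (318, 231), (320, 213), (322, 114), (324, 106), (326, 103), (328, 103)]
180 [(298, 122), (300, 122), (302, 121), (304, 124), (306, 152), (308, 164), (310, 177), (312, 184), (314, 177), (316, 167), (318, 156), (320, 146), (322, 118), (324, 120), (326, 120), (328, 121)]
240 [(298, 78), (300, 78), (302, 79), (304, 81), (306, 140), (308, 158), (310, 171), (312, 177), (314, 17
[... 718 characters left out ...]
75), 29, 245), ((-62, 75), 30, 245), ((-58, 75), 40, 237), ((-54, 75), 79, 122), ((-50, 75), 90, 96), ((-46, 75), 89, 80), ((-42, 75), 21, 121), ((-38, 75), 1, 254), ((-34, 75), 1, 254), ((-30, 75), 9, 215), ((-26, 75), 1, 254), ((-22, 75), 1, 254), ((-18, 75), 1, 254), ((-14, 75), 1, 254), ((-10, 75), 1, 254), ((-6, 75), 1, 254), ((-2, 75), 1, 254), ((2, 75), 1, 254), ((6, 75), 1, 254), ((10, 75), 1, 254), ((14, 75), 1, 254), ((18, 75), 1, 254), ((22, 75), 1, 254), ((26, 75), 3, 237), ((30, 75), 10, 212), ((34, 75), 1, 254), ((38, 75), 1, 254), ((42, 75), 1, 254), ((46, 75), 1, 253), ((50, 75), 72, 249), ((54, 75), 204, 115), ((58, 75), 182, 253), ((62, 75), 183, 253), ((66, 75), 185, 253)]
```

Request:
{"fn": "apply_moves", "kwargs": {
  "commands": [
    [0.0,-1.5,-3,30,0],
    [0.0,0,0,30,0],
    [0.0,0,0,20,0],
    [0.0,0,0,12,0],
    [0.0,0,0,5,0],
    [0.0,0,0,0,0],
    [0.4,0,0,0,0],
    [0.6,0,0,0,0],
    [0.65,0,0,0,0],
    [0.65,0,0,0,0]
  ],
  "newtons": 40
}}

```text
time_s: 18.18
eef_pos: [483.2, -391.2, 53.4]
ee_rot: [0.0, -0.056, 0.998, -0.0]
force: [0.6, -0.3, 0.0]
grip_width: 0.17
grip_force: 0.0
```

Request:
{"fn": "apply_moves", "kwargs": {
  "commands": [
    [0.75,0,0,0,0],
    [0.85,0,0,0,0],
    [1,0,0,0,0],
    [1,0,0,0,0],
    [1,0,0,0,0]
  ],
  "newtons": 40
}}

```text
time_s: 18.8
eef_pos: [483.2, -390.8, 53.4]
ee_rot: [-0.0, -0.056, 0.998, 0.0]
force: [-1.6, 5.3, 3.5]
grip_width: 0.124
grip_force: 39.0
```

Request:
{"fn": "apply_moves", "kwargs": {
  "commands": [
    [1,0,0,-4,0],
    [1,0,0,-6,0],
    [1,0,0,-15,0],
    [1,0,0,-20,0],
    [1,0,0,-20,0],
    [1,0,0,-10,0],
    [1,0,0,0,-8.4],
    [1,0,0,0,0]
  ]
}}

```text
time_s: 19.8
eef_pos: [483.1, -391.2, 128.4]
ee_rot: [-0.0, -0.128, 0.992, 0.0]
force: [-0.1, 0.3, -1.9]
grip_width: 0.125
grip_force: 38.9
```

Run:
```python
from h import *
to((0,51.5,123),194.78)
im=imaging.capture("wrist");cv2.imwrite("pics/w7.png",im);g=cv2.cvtColor(im,cv2.COLOR_BGR2HSV)
c=imaging.calibration("wrist");s=sense();p=np.array(s["eef_pos"]);a=np.radians(14.78)
print(w2px("wrist",[(p[0]+k*np.cos(a),p[1]+k*np.sin(a),p[2]-3) for k in(-80,0,80)],c).round(1).tolist())
print([(v,int(g[v,316,2]),int(g[v,316,1])) for v in range(0,400,8)])
```

```text
t 19.8 tcp [ 483.1 -391.2  128.4] in housing -171.9 -361.5 yaw -165.27 F [-0.1  0.3 -1.9] w 0.125
  turn -0.05 shift [-171.9  413.     5.4]
[[318.1, 78.8], [318.5, 287.6], [318.8, 428.9]]
[(0, 108, 191), (8, 108, 189), (16, 110, 181), (24, 110, 176), (32, 110, 169), (40, 112, 162), (48, 113, 149), (56, 115, 140), (64, 117, 131), (72, 119, 120), (80, 247, 0), (88, 247, 0), (96, 247, 0), (104, 247, 0), (112, 247, 0), (120, 247, 0), (128, 247, 0), (136, 247, 0), (144, 247, 0), (152, 247, 0), (160, 247, 0), (168, 223, 8), (176, 222, 7), (184, 221, 6), (192, 221, 8), (200, 220, 7), (208, 219, 6), (216, 219, 8), (224, 218, 7), (232, 217, 7), (240, 216, 7), (248, 216, 9), (256, 215, 9), (264, 215, 8), (272, 215, 11), (280, 214, 11), (288, 214, 12), (296, 213, 11), (304, 212, 11), (312, 211, 11), (320, 210, 11), (328, 210, 11), (336, 210, 12), (344, 208, 11), (352, 208, 11), (360, 207, 11), (368, 206, 11), (376, 53, 19), (384, 54, 19), (392, 53, 19)]
```

Request:
{"fn": "apply_moves", "kwargs": {
  "commands": [
    [1,-5,12,0,0],
    [1,-10,25,0,0],
    [1,-15,36,0,0],
    [1,-15,36,0,0],
    [1,-15,36,0,0],
    [1,-15,36,0,0],
    [1,-15,36,0,0],
    [1,-15,36,0,0],
    [1,-15,36,0,0],
    [1,-15,36,0,0],
    [1,-15,36,0,0],
    [1,-10,25,0,0],
    [1,-8,15,0,0],
    [1,-4,10,0,0],
    [1,0,2,0,0],
    [1,0,0,0,0],
    [1,0,0,0,0]
  ]
}}

```text
time_s: 21.98
eef_pos: [544.0, 51.4, 128.3]
ee_rot: [-0.0, -0.128, 0.992, -0.0]
force: [-0.3, 0.7, -1.1]
grip_width: 0.121
grip_force: 39.0
```

Run:
```python
from h import *
to((0,51.5,53.4),194.78)
im=imaging.capture("wrist");cv2.imwrite("pics/w8.png",im);c=imaging.calibration("wrist")
g=cv2.cvtColor(im,cv2.COLOR_BGR2HSV)
# saddle -x: predicted V edge corners, and saddle pixels (low saturation) around them
q=w2px("wrist",fr(O,AH,[(-76,51.5-18.5,60),(-76,51.5+18.5,60),(-66,51.5-18.5,60),(-66,51.5+18.5,60),(-76,51.5,41.5)]),c);print(q.round(1).tolist())
for v in range(int(q[:,1].min())-4,int(q[:,1].max())+8,4):
    r=np.where((g[v,:,1]<60)&(g[v,:,2]>70))[0];r=r[(r>q[:,0].min()-30)&(r<q[:,0].max()+30)];
    if len(r):
        e=np.split(r,np.where(np.diff(r)>1)[0]+1);print(v,[(int(x[0]),int(x[-1])) for x in e if len(x)>3])
```

```text
t 21.98 tcp [544.   51.4 128.3] in housing -0.1 50.9 yaw -165.26 F [-0.3  0.7 -1.1] w 0.121
  turn -0.04 shift [-0.1  0.6 74.9]
[[283.6, 90.6], [354.8, 90.6], [284.1, 110.2], [354.3, 110.2], [319.1, 90.4]]
86 [(300, 333)]
90 [(299, 334)]
94 [(282, 361)]
98 [(282, 361)]
102 [(282, 361)]
106 [(282, 361)]
110 [(300, 333)]
114 [(301, 333)]
```

Request:
{"fn": "apply_moves", "kwargs": {
  "commands": [
    [1,0,1.5,15,0],
    [1,0,0,20,0],
    [1,0,0,15,0],
    [1,0,0,10,0],
    [1,0,0,6,0],
    [1,0,0,3,0],
    [1,0,0,0,0],
    [1,0,0,0,0]
  ]
}}

```text
time_s: 23.02
eef_pos: [543.9, 53.5, 59.7]
ee_rot: [0.0, -0.129, 0.992, -0.0]
force: [0.4, -0.3, -1.9]
grip_width: 0.123
grip_force: 39.0
```

Request:
{"fn": "apply_moves", "kwargs": {
  "commands": [
    [1,0,0,1.5,0],
    [1,0,0,1.5,0],
    [1,0,0,0,0],
    [1,0,0,0,0]
  ]
}}

```text
time_s: 23.52
eef_pos: [543.7, 53.5, 56.3]
ee_rot: [0.0, -0.129, 0.992, -0.0]
force: [-0.4, 0.1, -1.9]
grip_width: 0.123
grip_force: 39.0
```

Request:
{"fn": "apply_moves", "kwargs": {
  "commands": [
    [1,0,0,1,0],
    [1,0,0,0,0]
  ]
}}

```text
time_s: 23.78
eef_pos: [543.6, 53.5, 55.2]
ee_rot: [-0.0, -0.129, 0.992, 0.0]
force: [-0.4, -0.2, -0.3]
grip_width: 0.123
grip_force: 39.0
```

Request:
{"fn": "apply_moves", "kwargs": {
  "commands": [
    [1,0,0,1,0],
    [1,0,0,0,0]
  ]
}}

```text
time_s: 24.02
eef_pos: [543.7, 53.5, 54.3]
ee_rot: [0.0, -0.129, 0.992, -0.0]
force: [0.8, 1.2, -1.4]
grip_width: 0.125
grip_force: 39.0
```

Request:
{"fn": "apply_moves", "kwargs": {
  "commands": [
    [1,0,0,0.7,0],
    [1,0,0,0,0]
  ]
}}

```text
time_s: 24.28
eef_pos: [543.8, 53.4, 53.8]
ee_rot: [0.0, -0.129, 0.992, -0.0]
force: [0.6, -0.3, 1.5]
grip_width: 0.123
grip_force: 39.2
```

Contact is just starting, as expected at z 53.4. One more small step, then a slow release.

Request:
{"fn": "apply_moves", "kwargs": {
  "commands": [
    [1,0,0,0.6,0],
    [1,0,0,0,0]
  ]
}}

```text
time_s: 24.52
eef_pos: [543.9, 53.3, 53.5]
ee_rot: [0.0, -0.129, 0.992, -0.0]
force: [-0.7, -1.4, 4.6]
grip_width: 0.129
grip_force: 39.6
```

Request:
{"fn": "apply_moves", "kwargs": {
  "commands": [
    [0.74,0,0,0,0],
    [0.7,0,0,0,0],
    [0.66,0,0,0,0],
    [0.6,0,0,0,0],
    [0.5,0,0,0,0],
    [0.3,0,0,0,0],
    [0.2,0,0,0,0],
    [0.2,0,0,0,0]
  ]
}}

```text
time_s: 25.52
eef_pos: [543.6, 53.5, 53.0]
ee_rot: [-0.0, -0.129, 0.992, 0.0]
force: [0.1, 0.2, 0.2]
grip_width: 0.401
grip_force: 0.0
```

Run:
```python
from h import *
to((0,51.5,53.4),194.78)
```

```text
t 25.52 tcp [543.6  53.5  53. ] in housing 0.1 53.0 yaw -165.2 F [0.1 0.2 0.2] w 0.401
  turn 0.02 shift [ 0.1 -1.5 -0.4]
```

Released. I'll rise straight up and move clear of the top camera's view.

Request:
{"fn": "apply_moves", "kwargs": {
  "commands": [
    [0.2,0,0,-15,0],
    [0.2,0,0,-30,0],
    [0.2,0,0,-40,0],
    [0.2,0,0,-40,0],
    [0.2,0,0,-40,0],
    [0.2,0,50,0,0],
    [0.2,0,50,0,0],
    [0.2,0,50,0,0],
    [0.2,0,50,0,0],
    [0.2,0,50,0,0],
    [0.2,0,0,0,0],
    [0.2,0,0,0,0]
  ]
}}

```text
time_s: 27.02
eef_pos: [479.9, 294.8, 218.6]
ee_rot: [0.0, -0.129, 0.992, -0.0]
force: [-0.3, 0.1, 0.6]
grip_width: 0.397
grip_force: 0.0
```

Run:
```python
from h import *
to((0,51.5,53.4),194.78)
im=imaging.capture("top");cv2.imwrite("pics/top9.png",im);ct=imaging.calibration("top")
h=cv2.cvtColor(im,cv2.COLOR_BGR2HSV).astype(int)
def line(pts,z):
    q=w2px("top",fr(O,AH,[(*p,z) for p in pts]),ct)
    print(pts[0],pts[-1],[(h[int(round(v)),int(round(u)),1],h[int(round(v)),int(round(u)),2]) for u,v in q].__repr__().replace("np.int64",""))
line([(x,51.5) for x in range(-92,93,4)],53)      # along the rod
line([(58,y) for y in range(30,76,2)],53)          # across at +x outside plate
line([(-60,y) for y in range(30,76,2)],53)
line([(20,y) for y in range(-8,112,4)],23)
line([(x,20) for x in range(-64,65,4)],23)
```

```text
t 27.02 tcp [479.9 294.8 218.6] in housing -0.0 302.6 yaw -165.2 F [-0.3  0.1  0.6] w 0.397
  turn 0.02 shift [  -0.  -251.1  165.2]
(-92, 51.5) (92, 51.5) [((166), (252)), ((162), (254)), ((164), (253)), ((11), (136)), ((9), (218)), ((3), (242)), ((4), (239)), ((10), (214)), ((5), (220)), ((4), (243)), ((3), (241)), ((4), (238)), ((4), (227)), ((6), (224)), ((4), (242)), ((4), (241)), ((5), (232)), ((6), (227)), ((4), (242)), ((3), (240)), ((4), (239)), ((6), (231)), ((6), (227)), ((4), (242)), ((4), (240)), ((5), (234)), ((4), (230)), ((3), (242)), ((4), (242)), ((4), (239)), ((4), (233)), ((6), (230)), ((3), (242)), ((3), (240)), ((3), (239)), ((4), (231)), ((5), (241)), ((3), (241)), ((4), (240)), ((4), (238)), ((3), (230)), ((3), (240)), ((4), (241)), ((71), (249)), ((186), (253)), ((197), (238)), ((191), (128))]
(58, 30) (58, 74) [((181), (253)), ((177), (253)), ((167), (250)), ((167), (250)), ((148), (233)), ((133), (218)), ((133), (218)), ((133), (217)), ((107), (243)), ((5), (221)), ((5), (221)), ((3), (241)), ((5), (238)), ((5), (238)), ((26), (207)), ((112), (193)), ((177)
[... 731 characters left out ...]
), ((4), (241)), ((2), (226)), ((1), (254)), ((1), (254)), ((1), (254)), ((1), (254)), ((1), (254)), ((1), (254)), ((1), (254)), ((1), (254)), ((1), (254)), ((1), (253)), ((192), (236)), ((178), (254))]
(-64, 20) (64, 20) [((194), (170)), ((171), (251)), ((164), (254)), ((105), (254)), ((1), (254)), ((1), (254)), ((1), (254)), ((1), (254)), ((6), (240)), ((6), (245)), ((1), (254)), ((1), (254)), ((1), (254)), ((1), (254)), ((1), (254)), ((1), (254)), ((1), (254)), ((1), (254)), ((1), (254)), ((1), (254)), ((1), (254)), ((1), (254)), ((1), (254)), ((4), (244)), ((3), (250)), ((1), (254)), ((1), (254)), ((1), (254)), ((1), (254)), ((204), (139)), ((201), (155)), ((181), (254)), ((181), (254))]
```

The rod spans x -80 to 79 in the housing frame and lies straight in both saddles. The plate sits in the pocket.

```bash
python3 -c "
from rig import ctrl
print(ctrl.finish_job())"
```

```text
the job is handed in; nothing more can be done
None
```

The job is handed in, verdict not shown: by my last measurements the plate lies in the pocket and the longer rod rests centred in both saddles, with the arm clear, at about 27 s of the 72 s allowed.

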